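Refit a burner head on the hob

ROBOT

A 6-joint arm with a two-finger parallel gripper is mounted at the origin on the work surface. World frame = base frame: x ahead of the robot, y to its left, z up, the work surface at z = 0. Lengths are in m, angles in rad, forces in N, time in s.
With the tool pointing down it reaches from about 0.275 to 0.775 m from the base axis. Payload 14.6 kg.
Tool frame: the origin (TCP) lies at the very end of the fingers, on their centre line; the grasp point (between the pads) lies 19 mm behind it (arm.pinch_z is the distance from the TCP to the grasp point, in m); z points along the fingers, y is the line along which they close (so a half turn about z gives the same grasp; the last joint's range is limited). The gripper opens to 85 mm and grips with 20 to 120 N. Pads are 22 mm wide; open, the fingers measure 114 mm over their backs; the gripper's body (76 mm by 85 mm) begins 54 mm behind the grasp point. The pads swing forward as they close: fully open they stand 13 mm farther back than shut.
Start: joints at [-1.452, 0.263, -0.048, 1.259, 0, 1.415], TCP at [0.142, -0.505, 0.231] pointing down, gripper open.
Joint ranges: [-2.65, 2.65], [-0.89, 1.7], [-1.18, 1.37], [-2.13, 2.11], [-1.35, 1.29], [-3.14, 3.14]. Speed limits (rad/s): [1.89, 1.89, 2.57, 2.79, 3.14, 3.14].

INTERFACE

Orientations are given as a rotation vector (axis times angle).
In Python, from plant import arm gives the robot as it stands.
- The arm moves only by the tool drive_tool, never from a script. Its argument "deltas" is a list of rows, each a list of 7 numbers: the shift along the tool's x, y, z each as a share of 250 mm, from -1 to 1, then the turn, a rotation vector about the tool's x, y, z each as a share of 180 degrees, from -1 to 1, then the closure, from -1 (fully open) to 1 (shut). A call has 1 to 12 rows; each row shifts and turns the commanded pose from where the row before left it, along the tool's axes as they then stand; what a row does not reach is not made up. A row lasts 1/8 s, in which the tool goes at most 62.5 mm and 10.7 degrees, less where a joint would pass 70% of its speed; a pose out of reach is approached as far as the arm can. A call with a number of a shift or a turn outside -1 to 1 is refused whole. A call with a gripper value outside its range is refused whole. The fingers move at their own pace and stop on an object; "newtons" is the grip in N (left out, the last holds). Time passes only in rows, so rows that do not move let the fingers close. It gives the time, the measured TCP pose, the force, the opening and the grip force at its end, in the units of the state.
- arm.read_state(): the state, without advancing time (a new reading comes with each control period).
- arm.read_camera(name): name is "scene" or "top" or "wrist"; returns the picture (420x560x3 uint8, red, green, blue); there is no depth.
- arm.camera_model(name): a dict with "intrinsics" (3x3 intrinsics, pixels), "extrinsics" (4x4, takes a point from camera to world coordinates). Camera axes: x right, y down, z forward; pixel columns grow to the right and rows downward; lengths in m; the calibration is good to about 2 mm. A picture is of the moment at which its call begins: read the wrist's pose just before it. camera_model takes no time and is no camera call; for the wrist camera it gives the pose at the moment of the call.
- arm.hand_in(): hands the job in; it is judged then, once.
The state is a dict: "time": time; "joint_positions": joint angles; "joint_vel": joint speeds; "joint_torque": joint torques, N m; "position": TCP position; "tool_rot": TCP orientation; "wrist_force": force on the tool from outside, world axes, zero at the start; "wrist_torque": the same for the moment, N m; "finger_gap": finger opening in m; "grasp_force": force on a finger pad.
Only numpy, scipy, OpenCV 4.12 (cv2) and the standard library are available. Lean on these libraries where they do the work, as an engineer would, in place of code of your own. Each camera call takes 0.05 s, during which the arm holds its last target. There are 200 camera calls.

TASK

After cleaning, the burner head on the open burner of the hob was put back askew and is sitting up on its locating pin. Without picking it up, turn it on the spot with a fingertip against its ear until the notch in the ear drops over the pin, then press it down on the middle of its black cap until it snaps fully home and sits level, and take your hand away. Leave the kettle and everything else where it stands.

Things in the scene. Friction and masses are not known exactly. Their poses are not given: they have to be found in the camera images.
- burner_head: The loose burner head: a cast aluminium crown, round flange 80 mm across, flame slots, a 67 mm black enamel cap fixed on top; about 0.15 kg. Origin on its axis at the flange's underside, z up, +x through the middle of its ear and notch; the cap's top is 19 mm above. A spigot under it, 13.5 mm long, stands in the cup's bore with 1 mm of play, so it turns about the cup's axis under less than 2 N at the ear.
- burner_cup: The fixed aluminium burner cup under the head, 70 mm across. Origin on its axis at the hob's glass, z up; its seat is 22 mm above, so the head is home when its origin lies 22 mm above this one. +x points at the pin, which stands on a boss 13 mm wide reaching 48 mm from the axis, as high as the seat; a 92 mm trim ring, 3 mm thick, lies on the glass around the cup.
- notch (a point): Middle of the notch in the head's ear, at the flange's underside, 40 mm from the head's axis along its +x (axes as the head's). The notch is 12 mm wide, cut through from top to bottom, open outward and runs in to 34 mm from the axis. The head is turned right when this lies straight above the pin's axis, seen from above (free play 2 mm each way).
- pin (a point): Centre of the top of the brass locating pin, 8 mm in diameter, 9 mm high above the seat, 40 mm from the cup's axis; half of it shows beyond the flange. Until the notch is over it the head rides on it, leaning a few degrees, and cannot go home; with the notch over it the head drops almost level but stays about 5 mm proud on spring noses in the bore.
- cap_top (a point): Centre of the top of the black cap, on the head's axis: the place to press. With the notch over the pin, a press of about 6 N (up to 10 N) snaps the head down its last 5 mm onto the seat, where it stays.
- ear (a point): Middle of the head's two-pronged ear, 55 mm from the axis along the head's +x and 6 mm above the flange's underside (axes as the head's). The ear is 30 mm wide, 12 mm high, and reaches out to 64 mm from the axis; its straight outer flanks, 15 mm either side of this point along y, are where a fingertip pushes to turn the head.
- hob: Fixed dark grey glass hob plate, 340 mm (x) by 540 mm (y), 8 mm thick, lying on the worktop; origin under its centre, z up. Two burner places, 280 mm apart along its y, 10 mm beyond its middle; two knobs 38 mm wide and 35 mm high stand at x = -135 mm, y = -38 and +38 mm.
- kettle_burner: The other burner, in order, with its black pan support 210 mm square and 45 mm high on it, under the kettle; origin on its axis at the glass. Fixed.
- kettle: Steel kettle with a spout along its +x (130 mm from the axis) and a bail handle in the same plane, 160 mm across the body, 195 mm high; origin under its centre. It stands on the other burner's pan support. Leave alone.
- pan_support: The open burner's black pan support, 210 mm square and 45 mm high, set aside on the worktop; origin under its centre. Leave alone.
- mug: Blue mug, 80 mm wide and 92 mm high, handle along +y; origin under its centre. Leave alone.
- tea_tin: Orange tea tin, 76 mm wide and 110 mm high; origin under its centre. Leave alone.
- spoon: Wooden spoon lying along its x, about 250 mm long; origin under its middle. Leave alone.
- brush: Wooden dish brush lying along its x, about 230 mm long and 34 mm high; origin on the worktop near its middle. Leave alone.
- salt_shaker: White salt shaker, 42 mm wide and 71 mm high, standing on the hob between the two burners at the back; origin under its centre. Leave alone.
Things that resemble listed ones, but are neither listed nor needed, are in the scene too. Leave any green, pink or red look-alike of the burner_head alone.

How it is judged:
By the outcome, as a careful person would: the job done as asked, in the order asked, and still so for the second after the job is handed in, with the robot touching nothing.
It also fails if it takes over 64 s, if anything falls off the work surface, if the arm or the gripper's body presses on something with over 40 N, if the wrist force passes 120 N, or if a joint passes its speed limit or range.

## Working session

There is one attempt and no reset: what is moved stays moved. The work goes in short steps, Python scripts to look and compute and a tool call to move; the robot and the scene stay as the last step left them, time stands still between calls to the robot, and variables do not carry over. Pictures are saved under pics/ and viewed, at most 10 in all, crops included, and the job is handed in when it is done.

Besides the shell and the picture viewer there is one more tool, called after "Request:" by a JSON object that holds its "method" and its "body". drive_tool: Moves the arm, as the interface text tells. Shift numbers are shares of 250 mm and turn numbers shares of 180 degrees, none past 1 either way. Its arguments: {"type":"object","properties":{"deltas":{"type":"array"},"newtons":{"type":"number"}},"required":["deltas"]}

```bash
mkdir -p pics; ls; python3 - <<'E'
from plant import arm
import cv2
for n in("scene","top"):
    cv2.imwrite(f"pics/{n}0.png",arm.read_camera(n)[:,:,::-1]); m=arm.camera_model(n); print(n,m["intrinsics"],m["extrinsics"])
s=arm.read_state();print(s["time"],s["position"],s["tool_rot"],s["wrist_force"])
E
```

```text
pics
scene [[408.52734638   0.         275.81355063]
 [  0.         408.52734638 209.27452152]
 [  0.           0.           1.        ]] [[ 0.68518198  0.53661854 -0.4925101   1.0833067 ]
 [ 0.72829484 -0.51458243  0.452539   -0.51875857]
 [-0.01059623 -0.66876413 -0.74339912  0.99365771]
 [ 0.          0.          0.          1.        ]]
top [[492.08551304   0.         279.47153064]
 [  0.         492.08551304 209.34591919]
 [  0.           0.           1.        ]] [[ 5.39696405e-05 -9.92849121e-01  1.19375962e-01  2.76770668e-01]
 [-9.99996189e-01 -3.83104091e-04 -2.73417796e-03  6.03778969e-02]
 [ 2.76035960e-03 -1.19375360e-01 -9.92845357e-01  1.67205005e+00]
 [ 0.00000000e+00  0.00000000e+00  0.00000000e+00  1.00000000e+00]]
0.1 [ 0.14190464 -0.50522265  0.23086919] [-3.11129069e+00 -4.28532823e-01  4.01436748e-06] [0.46968955 0.758519   0.00184636]
```

View pics/top0.png

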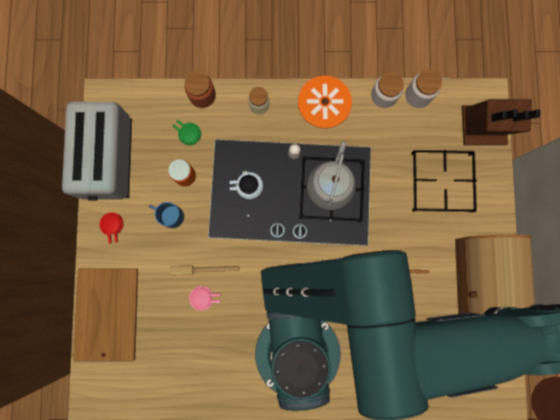

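View pics/scene0.png

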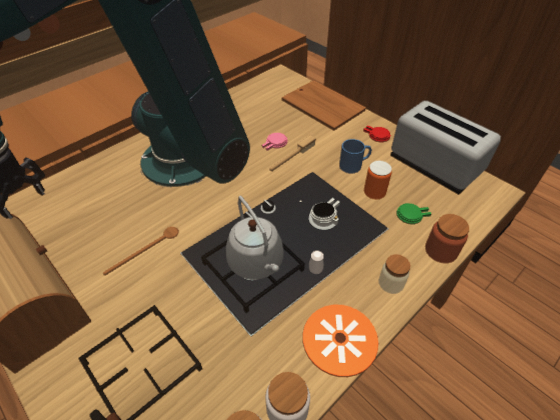

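Top view: the look-alikes are green (188,132), red (111,224) and pink (202,298). The black-capped head on the hob at (248,185), ear pointing left, is my choice. I'll check it in a close crop.

```bash
cat > h.py <<'E'
import numpy as np
def ray(m,uv,z):
    d=m["extrinsics"][:3,:3]@np.linalg.inv(m["intrinsics"])@np.array([uv[0],uv[1],1.]); o=m["extrinsics"][:3,3]
    return o+d*(z-o[2])/d[2]
def proj(m,p):
    q=m["extrinsics"][:3,:3].T@(np.asarray(p)-m["extrinsics"][:3,3]); q=m["intrinsics"]@q; return q[:2]/q[2]
E
python3 - <<'E'
import cv2,numpy as np
from h import *
from plant import arm
t=cv2.imread("pics/top0.png");s=cv2.imread("pics/scene0.png")
a=cv2.resize(t[155:215,215:285],(700,600),interpolation=cv2.INTER_CUBIC)[:,:]
b=cv2.resize(s[190:240,295:350],(660,600),interpolation=cv2.INTER_CUBIC)
cv2.imwrite("pics/crop.png",cv2.resize(np.hstack([a,b]),(800,353)))
m=arm.camera_model("top")
print("cap",ray(m,(249,184.5),.05),"ear",ray(m,(233,185),.05))
for p in [(215,141),(371,147),(368,244),(209,236)]: print("hob",ray(m,p,.008))
E
```

```text
cap [0.55533686 0.15768256 0.05      ] ear [0.55361686 0.21108517 0.05      ]
hob [0.71511979 0.27904545 0.008     ]
hob [ 0.69427401 -0.26092859  0.008     ]
hob [ 0.35902305 -0.24335652  0.008     ]
hob [0.38594776 0.29416971 0.008     ]
```

View pics/crop.png

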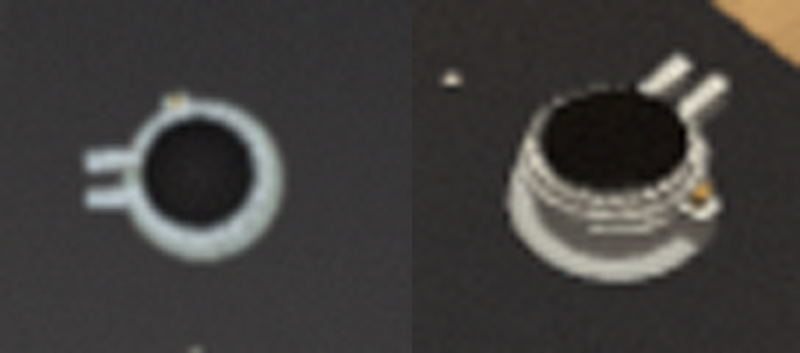

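The crop confirms it: black cap at (248.5,184.3), forked ear pointing to world +y, and brass pin at (245,172). So the ear must turn clockwise about 75°. The white dots on the glass are only markings. I'll rise and travel over the burner.

Request:
{"method": "drive_tool", "body": {"deltas": [[0, 0, -0.2, 0, 0, 0, 1], [0, 0, -0.2, 0, 0, 0, 1], [0.17, -0.16, 0, 0, 0, 0, 1], [0.17, -0.16, 0, 0, 0, 0, 1], [0.17, -0.16, 0, 0, 0, 0, 1], [0.17, -0.16, 0, 0, 0, 0, 1], [0.17, -0.16, 0, 0, 0, 0, 1], [0.17, -0.16, 0, 0, 0, 0, 1], [0.17, -0.16, 0, 0, 0, 0, 1], [0.17, -0.16, 0, 0, 0, 0, 1], [0.17, -0.16, 0, 0, 0, 0, 1], [0.17, -0.16, 0, 0, 0, 0, 1]], "newtons": 40}}

```text
time: 1.6
position: [0.4435, -0.0034, 0.3312]
tool_rot: [3.112, 0.429, 0.0]
wrist_force: [0.5, -0.6, 0.1]
finger_gap: -0.0
grasp_force: 0.0
```

Request:
{"method": "drive_tool", "body": {"deltas": [[0.13, -0.18, 0, 0, 0, 0, 1], [0.13, -0.18, 0, 0, 0, 0, 1], [0.13, -0.18, 0, 0, 0, 0, 1], [0, 0, 0, 0, 0, -0.059, 1], [0, 0, 0, 0, 0, -0.059, 1], [0, 0, 0, 0, 0, -0.059, 1], [0, 0, 0, 0, 0, -0.059, 1], [0, 0, 0, 0, 0, -0.059, 1], [0, 0, 0, 0, 0, -0.059, 1], [0, 0, 0, 0, 0, -0.059, 1], [0, 0, 0, 0, 0, -0.059, 1], [0, 0, 0, 0, 0, -0.059, 1]]}}

```text
time: 3.1
position: [0.5002, 0.1509, 0.331]
tool_rot: [-1.765, -2.598, 0.001]
wrist_force: [0.5, -1.1, -0.3]
finger_gap: 0.0
grasp_force: 0.0
```

Request:
{"method": "drive_tool", "body": {"deltas": [[0, 0, 0, 0, 0, -0.059, 1], [0, 0, 0, 0, 0, -0.059, 1], [0, 0, 0, 0, 0, -0.059, 1], [0, 0, 0, 0, 0, -0.059, 1], [0, 0, 0, 0, 0, -0.059, 1], [0, 0, 0, 0, 0, -0.059, 1], [0, 0, 0, 0, 0, -0.059, 1], [0, 0, 0, 0, 0, -0.059, 1], [0, 0, 0, 0, 0, -0.059, 1], [0, 0, 0, 0, 0, -0.059, 1], [0, 0, 0, 0, 0, -0.059, 1], [0, 0, 0, 0, 0, -0.059, 1]]}}

```text
time: 4.6
position: [0.5002, 0.1509, 0.331]
tool_rot: [1.548, -2.733, -0.0]
wrist_force: [0.6, 0.3, 0.3]
finger_gap: -0.0002
grasp_force: 0.0
```

Request:
{"method": "drive_tool", "body": {"deltas": [[0, 0, 0, 0, 0, -0.059, 1], [0, 0, 0, 0, 0, -0.059, 1], [0, 0, 0, 0, 0, -0.059, 1], [0, 0, 0, 0, 0, 0, 1]]}}

```text
time: 5.1
position: [0.5002, 0.1509, 0.331]
tool_rot: [2.231, -2.211, -0.0]
wrist_force: [0.2, -0.5, -0.4]
finger_gap: 0.0002
grasp_force: 0.0
```

```bash
python3 - <<'E'
from plant import arm
import cv2
from h import *
m=arm.camera_model("wrist");im=arm.read_camera("wrist")
np.savez("w1.npz",K=m["intrinsics"],E=m["extrinsics"]);cv2.imwrite("pics/w1.png",im[:,:,::-1])
s=arm.read_state();print(s["position"],s["tool_rot"],s["joint_positions"])
from scipy.spatial.transform import Rotation as R
print(R.from_rotvec(s["tool_rot"]).as_matrix());print(m)
print(proj(m,s["position"]),proj(m,[.5553,.1577,.055]))
E
```

```text
[0.50026966 0.15089378 0.33109642] [ 2.22753289e+00 -2.21486950e+00 -4.00387067e-04] [ 1.36914561e-01  2.51424652e-01  2.03899549e-01  1.52368583e+00
  4.48160939e-06 -1.43958290e+00]
[[ 5.70111071e-03 -9.99983664e-01 -4.11342120e-04]
 [-9.99983747e-01 -5.70108973e-03 -5.21493490e-05]
 [ 4.98033988e-05  4.11632744e-04 -9.99999914e-01]]
{'intrinsics': array([[339.79005056,   0.        , 285.57895931],
       [  0.        , 339.79005056, 208.75368124],
       [  0.        ,   0.        ,   1.        ]]), 'extrinsics': array([[-9.99968793e-01, -7.58937381e-03, -2.19423993e-03,
         5.01780075e-01],
       [-7.90000259e-03,  9.62602014e-01,  2.70804271e-01,
         8.21249352e-02],
       [ 5.69449376e-05,  2.70813154e-01, -9.62631930e-01,
         4.75023791e-01],
       [ 0.00000000e+00,  0.00000000e+00,  0.00000000e+00,
         1.00000000e+00]])}
[287.65196196 267.62326096] [242.26140247 175.62459888]
```

View pics/w1.png

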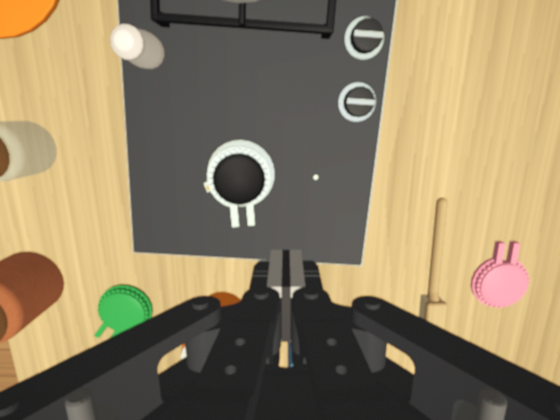

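Wrist view: black cap at about (238,178), prong tips near (236,226) and (252,225), pin at (208,188), and shut fingers tipping at (287,250). Next I'll measure these.

```bash
python3 - <<'E'
import cv2
from h import *
z=np.load("w1.npz");m=dict(intrinsics=z["K"],extrinsics=z["E"])
im=cv2.imread("pics/w1.png")
g=im.max(2); sub=np.zeros_like(g);sub[130:235,195:285]=1
def blob(mask,k=0):
    n,l,st,c=cv2.connectedComponentsWithStats(mask.astype(np.uint8)); i=1+np.argmax(st[1:,4]); return st[i],c[i],l==i
st,c,_=blob((g<25)&(sub>0));print("cap",st,c,ray(m,c,.055))
cap=ray(m,c,.055)
st2,c2,l=blob((g>110)&(sub>0));print("alu",st2,c2)
hsv=cv2.cvtColor(im,cv2.COLOR_BGR2HSV);hh=(hsv[...,1]>60)&(hsv[...,2]>100)&(sub>0)
ys,xs=np.where(hh);pc=(xs.mean(),ys.mean());p=ray(m,pc,.039);print("pin",pc,len(xs),p,np.linalg.norm(p-cap),np.degrees(np.arctan2(*(p-cap)[1::-1])))
for lo,hi in((215,225),(220,230)):
    r=np.zeros_like(l);r[lo:hi]=1;ys,xs=np.where(l&r);e=ray(m,(xs.mean(),ys.mean()),.048);print("ear",xs.mean(),ys.mean(),xs.min(),xs.max(),ys.max(),e,np.linalg.norm((e-cap)[:2]),np.degrees(np.arctan2(*(e-cap)[1::-1])))
print("right flank",ray(m,(256,220),.049), "finger w",33*.15/340)
c=cv2.resize(im[130:240,190:290],(600,660),interpolation=2)[:600]
cv2.imwrite("pics/w1c.png",c)
E
```

```text
Traceback (most recent call last):
ValueError: attempt to get argmax of an empty sequence
```

```bash
cat > meas.py <<'E'
import cv2
from h import *
def blob(mask):
    n,l,st,c=cv2.connectedComponentsWithStats(mask.astype(np.uint8)); i=1+np.argmax(st[1:,4]); return st[i],c[i],l==i
E
python3 - <<'E'
from meas import *
z=np.load("w1.npz");m=dict(intrinsics=z["K"],extrinsics=z["E"])
im=cv2.imread("pics/w1.png")
g=im.max(2); sub=np.zeros_like(g);sub[130:235,195:285]=1
print("grey",g[178,238],g[150,180])
th=(int(g[178,238])+int(g[150,180]))//2
st,c,_=blob((g<th)&(sub>0));print("cap",st,c,ray(m,c,.055))
cap=ray(m,c,.055)
st2,c2,l=blob((g>110)&(sub>0));print("alu",st2,c2)
hsv=cv2.cvtColor(im,cv2.COLOR_BGR2HSV);hh=(hsv[...,1]>60)&(hsv[...,2]>100)&(sub>0)
ys,xs=np.where(hh);pc=(xs.mean(),ys.mean());p=ray(m,pc,.039);print("pin",pc,len(xs),p,np.linalg.norm((p-cap)[:2]),np.degrees(np.arctan2(*(p-cap)[1::-1])))
for lo,hi in((212,220),(218,230)):
    r=np.zeros_like(l);r[lo:hi]=1;ys,xs=np.where(l&(r>0));e=ray(m,(xs.mean(),ys.mean()),.048);print("ear",xs.mean(),ys.mean(),xs.min(),xs.max(),ys.max(),e,np.linalg.norm((e-cap)[:2]),np.degrees(np.arctan2(*(e-cap)[1::-1])))
print("right flank",ray(m,(256,220),.049))
cv2.imwrite("pics/w1c.png",cv2.resize(im[135:235,190:290],(600,600),interpolation=2))
E
```

```text
grey 65 85
cap [ 214  155   50   49 1911] [238.46991104 178.52328624] [0.56014734 0.16140994 0.055     ]
alu [ 203  139   73   90 2307] [240.80537495 176.86129172]
pin (np.float64(207.11111111111111), np.float64(187.66666666666666)) 9 [0.60381333 0.17689772 0.039     ] 0.04633130611823389 19.528964785617127
ear 242.40127388535032 215.54777070063693 229 255 219 [0.55741922 0.21196656 0.048     ] 0.05063017210165614 93.08879121632346
ear 242.0888888888889 222.16666666666666 230 255 228 [0.55807361 0.22110057 0.048     ] 0.05972664372776067 91.98973444986304
right flank [0.53957361 0.21763795 0.049     ]
```

View pics/w1c.png

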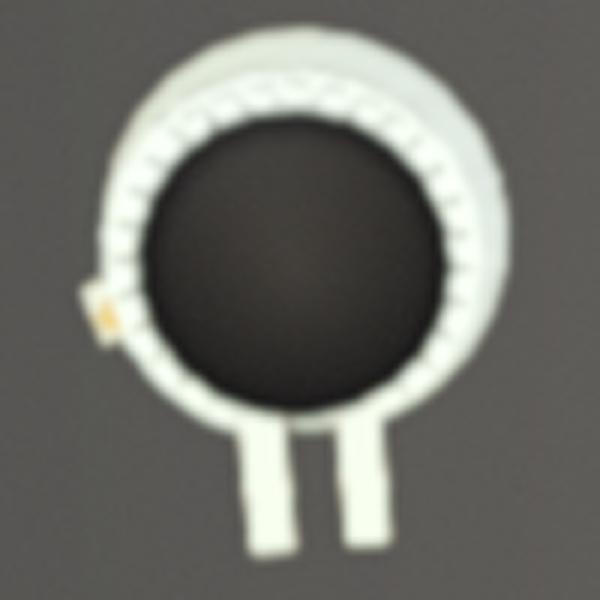

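Pin bearing is about 19° from the axis at about (0.559,0.160). The ear is at about 94°, with its rear flank at x≈0.540. I'll descend beside that flank, clear of the head.

Request:
{"method": "drive_tool", "body": {"deltas": [[-0.128, -0.03, 0, 0, 0, 0, 1], [-0.128, -0.03, 0, 0, 0, -0.024, 1], [0, 0, 0.2, 0, 0, 0, 1], [0, 0, 0.2, 0, 0, 0, 1], [0, 0, 0.2, 0, 0, 0, 1], [0, 0, 0.2, 0, 0, 0, 1], [0, 0, 0.2, 0, 0, 0, 1], [0, 0, 0.09, 0, 0, 0, 1], [0, 0, 0.09, 0, 0, 0, 1], [0, 0, 0, 0, 0, 0, 1]]}}

```text
time: 6.4
position: [0.5137, 0.2148, 0.0351]
tool_rot: [2.309, -2.127, -0.002]
wrist_force: [-0.7, 0.2, 0.5]
finger_gap: 0.0
grasp_force: 0.0
```

```bash
python3 - <<'E'
from plant import arm
import cv2
im=arm.read_camera("wrist");cv2.imwrite("pics/w2.png",im[:,:,::-1])
s=arm.read_state();print(s["position"],s["tool_rot"],s["wrist_force"])
E
```

```text
[0.51444557 0.21498824 0.03622149] [ 2.31058633e+00 -2.12731740e+00 -9.00559911e-04] [-0.28785346 -0.49632038  0.50055054]
```

View pics/w2.png

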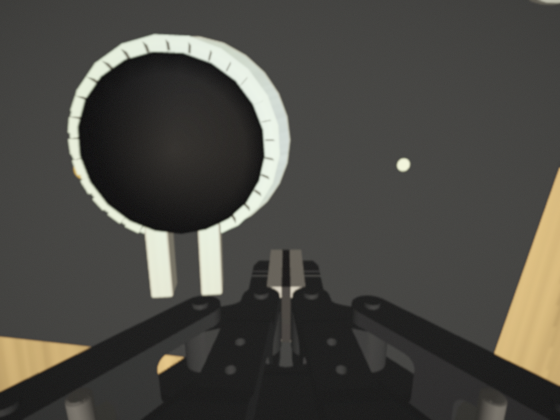

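The finger stands beside the rear flank (ear at x≈220, finger edge at 270), at the right height and radius. I'll close up and start the arc.

Request:
{"method": "drive_tool", "body": {"deltas": [[0, -0.035, 0, 0, 0, 0, 1], [0, -0.035, 0, 0, 0, 0, 1], [-0.007, -0.02, 0, 0, 0, 0.028, 1], [-0.007, -0.02, 0, 0, 0, 0.028, 1], [-0.007, -0.02, 0, 0, 0, 0.028, 1], [-0.007, -0.02, 0, 0, 0, 0.028, 1], [-0.007, -0.02, 0, 0, 0, 0.028, 1], [-0.007, -0.02, 0, 0, 0, 0.028, 1], [0, 0, 0, 0, 0, 0, 1]]}}

```text
time: 7.58
position: [0.564, 0.2229, 0.0367]
tool_rot: [-1.679, 2.654, -0.001]
wrist_force: [0.4, -1.0, 0.8]
finger_gap: -0.0
grasp_force: 0.4
```

```bash
python3 - <<'E'
from plant import arm
import cv2
im=arm.read_camera("wrist");cv2.imwrite("pics/w3.png",im[:,:,::-1])
s=arm.read_state();print(s["position"],s["tool_rot"],s["wrist_force"])
E
```

```text
[0.56359223 0.22289574 0.03660495] [-1.68141308e+00  2.65286782e+00 -4.75016593e-04] [ 0.26356696 -0.4093199   0.64525666]
```

View pics/w3.png

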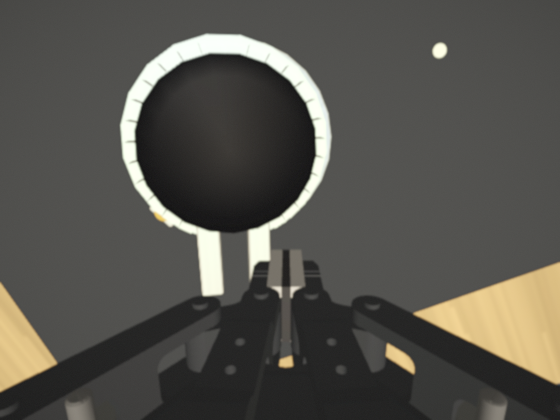

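The ear follows the finger: it has turned about 30°, and the pin at (160,215) is now about 43° further on. Continuing.

Request:
{"method": "drive_tool", "body": {"deltas": [[-0.007, -0.02, 0, 0, 0, 0.028, 1], [-0.007, -0.02, 0, 0, 0, 0.028, 1], [-0.007, -0.02, 0, 0, 0, 0.028, 1], [-0.007, -0.02, 0, 0, 0, 0.028, 1], [-0.007, -0.02, 0, 0, 0, 0.028, 1], [-0.007, -0.02, 0, 0, 0, 0.028, 1], [-0.007, -0.02, 0, 0, 0, 0.028, 1], [0, 0, 0, 0, 0, 0, 1]]}}

```text
time: 8.62
position: [0.5974, 0.2096, 0.0366]
tool_rot: [-0.799, 3.038, -0.0]
wrist_force: [0.6, -0.4, 3.6]
finger_gap: 0.0
grasp_force: 1.1
```

```bash
python3 - <<'E'
from plant import arm
import cv2
im=arm.read_camera("wrist");cv2.imwrite("pics/w4.png",im[:,:,::-1])
s=arm.read_state();print(s["position"],s["tool_rot"],s["wrist_force"])
E
```

```text
[0.59726674 0.20960175 0.03656072] [-8.00404355e-01  3.03721563e+00 -2.96294946e-04] [ 1.57320442 -0.53319983  1.76241908]
```

View pics/w4.png

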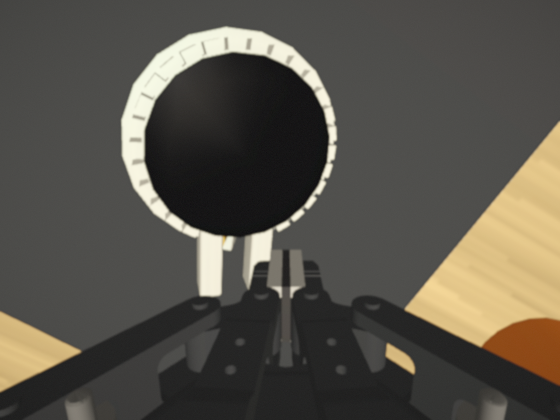

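The pin now shows inside the ear slot at (227,240), still left of its middle. A few degrees remain, so I'll take small steps.

Request:
{"method": "drive_tool", "body": {"deltas": [[-0.002, -0.006, 0, 0, 0, 0.008, 1], [0, 0, 0, 0, 0, 0, 1], [-0.002, -0.006, 0, 0, 0, 0.008, 1], [0, 0, 0, 0, 0, 0, 1], [-0.002, -0.006, 0, 0, 0, 0.008, 1], [0, 0, 0, 0, 0, 0, 1], [0, 0, 0, 0, 0, 0, 1]]}}

```text
time: 9.55
position: [0.6004, 0.2063, 0.0362]
tool_rot: [0.681, -3.067, 0.0]
wrist_force: [0.1, 0.2, 2.9]
finger_gap: -0.0002
grasp_force: 1.2
```

```bash
python3 - <<'E'
from plant import arm
import cv2,numpy as np
im=arm.read_camera("wrist")[:,:,::-1]
s=arm.read_state();print(s["position"],s["tool_rot"],s["wrist_force"])
t=arm.read_camera("scene")[:,:,::-1]
cv2.imwrite("pics/w5.png",np.hstack([cv2.resize(im[20:320,100:350],(400,480)),cv2.resize(t[190:250,290:340],(400,480),interpolation=2)]))
E
```

```text
[0.60038422 0.20629548 0.03625317] [ 6.81352951e-01 -3.06672773e+00  2.15744009e-04] [0.43477731 0.06736325 2.0998673 ]
```

View pics/w5.png

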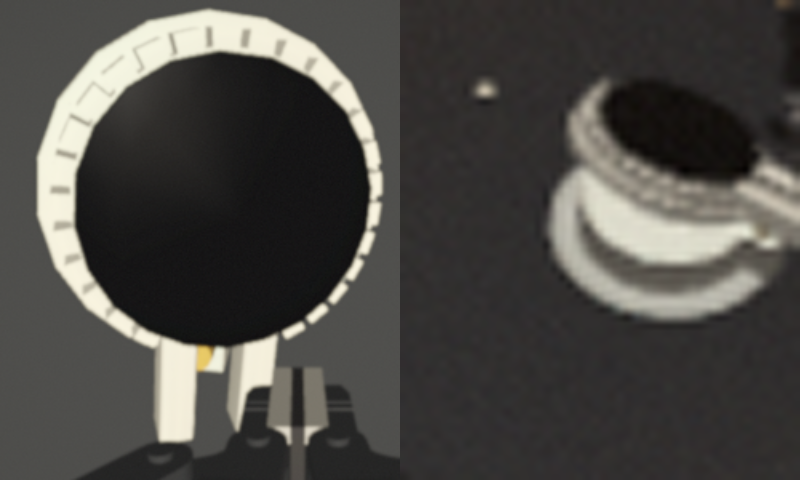

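The head is tipped, with the far side up, and the force is vertical, so the fingertip is loading the ear down over the pin. I'll back off and let it settle.

Request:
{"method": "drive_tool", "body": {"deltas": [[0, 0.02, 0, 0, 0, 0, 1], [0, 0.03, 0, 0, 0, 0, 1], [0, 0.03, 0, 0, 0, 0, 1], [0, 0, 0, 0, 0, 0, 1], [0, 0, 0, 0, 0, 0, 1]]}}

```text
time: 10.28
position: [0.5919, 0.2246, 0.0363]
tool_rot: [0.682, -3.067, 0.0]
wrist_force: [-0.2, 0.1, 0.4]
finger_gap: -0.0001
grasp_force: 0.0
```

```bash
python3 - <<'E'
from plant import arm
import cv2,numpy as np
im=arm.read_camera("wrist")[:,:,::-1]
s=arm.read_state();print(s["position"],s["tool_rot"],s["wrist_force"])
t=arm.read_camera("scene")[:,:,::-1]
cv2.imwrite("pics/w6full.png",im)
cv2.imwrite("pics/w6.png",np.hstack([cv2.resize(im[20:320,60:310],(400,480)),cv2.resize(t[190:250,290:340],(400,480),interpolation=2)]))
E
```

```text
[0.59199032 0.22443803 0.03629564] [-6.81209667e-01  3.06677670e+00 -1.24406845e-04] [ 0.28478618 -0.0444358   0.13422258]
```

View pics/w6.png

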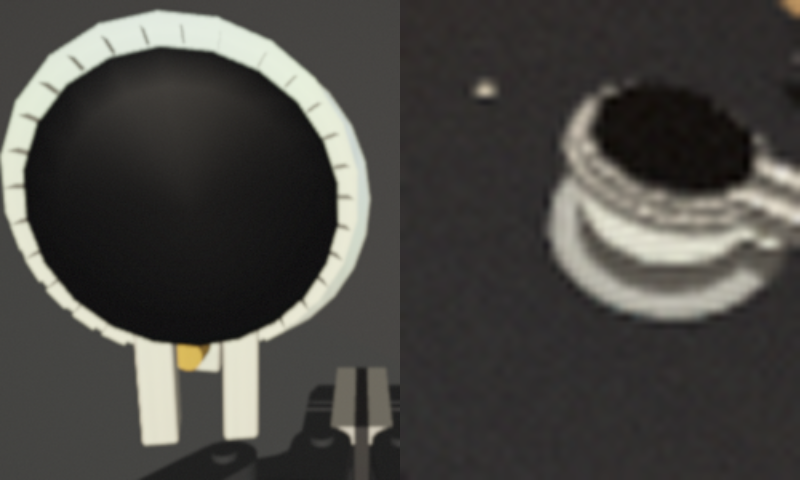

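Released. The pin, at crop (190,357), sits against the leading prong, so about 2–3 mm (3–4°) of turn is left. I'll lower the fingertip so it bears squarely on the flank, then nudge again.

Request:
{"method": "drive_tool", "body": {"deltas": [[0, 0, 0.032, 0, 0, 0, 1], [0, -0.03, 0, 0, 0, 0, 1], [0, -0.03, 0, 0, 0, 0, 1], [0, -0.015, 0, 0, 0, 0, 1], [-0.001, -0.006, 0, 0, 0, 0.006, 1], [0, 0, 0, 0, 0, 0, 1], [-0.001, -0.006, 0, 0, 0, 0.006, 1], [0, 0, 0, 0, 0, 0, 1], [0, 0, 0, 0, 0, 0, 1]]}}

```text
time: 11.5
position: [0.6016, 0.2051, 0.0283]
tool_rot: [-0.624, 3.079, 0.0]
wrist_force: [-0.3, 0.1, 0.5]
finger_gap: 0.0003
grasp_force: 0.1
```

```bash
cat > snap.py <<'E'
from plant import arm
import cv2,numpy as np,sys
n=sys.argv[1]
im=arm.read_camera("wrist")[:,:,::-1]
s=arm.read_state();print(s["position"],s["tool_rot"],s["wrist_force"])
t=arm.read_camera("scene")[:,:,::-1]
cv2.imwrite(f"pics/{n}full.png",im);cv2.imwrite(f"pics/{n}scene.png",t)
cv2.imwrite(f"pics/{n}.png",np.hstack([cv2.resize(im[20:320,60:310],(400,480)),cv2.resize(t[190:250,290:340],(400,480),interpolation=2)]))
# numbers without viewing: cap ellipse and prong/pin columns
def cap(img,y0,y1,x0,x1):
    g=img[y0:y1,x0:x1].max(2); mk=(g<40).astype(np.uint8)
    n_,l,st,c=cv2.connectedComponentsWithStats(mk)
    return g.min(),st[1:][st[1:,4]>60].tolist()
for r in range(238,256,4): print(r,["%d,%d,%d"%tuple(p) for p in im[r,140:260:5]])
E
python3 snap.py w7
```

```text
[0.60154155 0.20508093 0.02827103] [-6.23675539e-01  3.07904640e+00  1.66701002e-05] [-0.32216698  0.12913147  0.2284366 ]
238 ['73,77,77', '74,77,77', '73,76,76', '73,76,76', '72,75,75', '74,77,77', '105,116,117', '145,162,165', '146,162,165', '148,166,169', '18,19,19', '19,19,18', '18,18,20', '19,20,16', '20,18,17', '20,20,19', '21,20,22', '22,21,20', '18,19,20', '20,20,21', '21,21,22', '17,17,18', '18,17,20', '62,71,72']
242 ['73,75,75', '73,76,76', '74,76,77', '74,77,77', '74,76,77', '74,77,77', '74,76,76', '74,76,76', '133,148,152', '217,236,240', '212,232,234', '180,200,202', '109,125,128', '23,24,24', '16,17,18', '19,19,18', '20,19,18', '19,18,16', '19,19,19', '17,15,16', '22,22,22', '112,128,130', '200,219,221', '209,228,231']
246 ['74,76,76', '73,76,76', '74,77,76', '74,76,77', '73,76,76', '74,76,77', '74,76,77', '74,76,76', '128,140,143', '216,235,239', '217,237,239', '218,237,239', '210,229,233', '133,150,155', '88,98,101', '67,141,169', '73,155,185', '82,172,204', '78,149,179', '196,215,219', '212,231,234', '219,238,240', '218,237,239', '180,199,203']
250 ['74,76,76', '73,76,76', '73,76,76', '73,76,76', '73,76,76', '74,76,77', '73,75,75', '73,75,76', '120,130,132', '217,236,239', '218,237,240', '218,237,239', '211,230,234', '136,153,158', '101,114,118', '99,197,228', '100,199,230', '99,198,228', '107,191,220', '217,236,240', '218,237,240', '219,238,240', '218,237,239', '136,153,158']
254 ['73,76,76', '74,76,77', '73,76,76', '74,76,77', '73,76,76', '74,76,77', '74,76,77', '73,76,76', '100,109,112', '216,235,239', '218,237,240', '217,237,239', '213,232,236', '136,154,159', '104,116,119', '116,200,228', '100,198,230', '99,198,228', '125,196,222', '217,236,240', '217,236,239', '219,238,240', '218,237,239', '135,152,157']
```

No views are left, so I'll check by numbers. In the wrist rows the brass pin (213–233) is now centred between the prongs and forces are near zero. I'll compare the cap's ellipse and height with a level cap, across the wrist, scene and top cameras.

```bash
cat > capfit.py <<'E'
from plant import arm
from meas import *
C0=np.array([.559,.160])
def fit(n,im,m,th,z=.054):
    p=proj(m,[*C0,z]).astype(int); g=im.max(2).astype(int); r=110 if n=="wrist" else 20
    ok=np.zeros(g.shape,bool);ok[max(0,p[1]-r):p[1]+r,max(0,p[0]-r):p[0]+r]=1
    l=((g<th)&ok).astype(np.uint8); num,lab,st,c=cv2.connectedComponentsWithStats(l)
    i=1+np.argmin(np.linalg.norm(c[1:]-p,axis=1)+1e3*(st[1:,4]<60)); 
    k=max(cv2.findContours((lab==i).astype(np.uint8),0,1)[0],key=cv2.contourArea); return cv2.fitEllipse(cv2.convexHull(k)),p
if __name__=="__main__":
  R=[]
  for n,th in(("wrist",45),("scene",32),("top",45)):
    m=arm.camera_model(n);im=arm.read_camera(n)[:,:,::-1]
    e,p=fit(n,im,m,th)
    if n=="wrist":print(im.max(2)[p[1],p[0]])
    a=np.linspace(0,6.28,60);q=np.array([proj(m,[C0[0]+.0335*np.cos(t),C0[1]+.0335*np.sin(t),.054]) for t in a],np.float32)
    print(n,"seen",np.round(np.hstack([*e]),1),"level@54",np.round(np.hstack([*cv2.fitEllipse(q)]),1),"xyz@.054",ray(m,e[0],.054).round(4))
    d=m["extrinsics"][:3,:3]@np.linalg.inv(m["intrinsics"])@np.array([*e[0],1]);R.append((m["extrinsics"][:3,3],d/np.linalg.norm(d)))
  A=sum(np.eye(3)-np.outer(d,d) for o,d in R[:2]);b=sum((np.eye(3)-np.outer(d,d))@o for o,d in R[:2]);print("wrist+scene",np.linalg.solve(A,b).round(4))
E
python3 capfit.py
```

```text
29
wrist seen [214.1 153.1 172.7 190.  137.8] level@54 [214.8 138.6 191.6 202.9 141.8] xyz@.054 [0.5614 0.1604 0.054 ]
scene seen [324.  210.5  15.9  19.6  96.8] level@54 [322.7 208.7  16.   21.8  96.2] xyz@.054 [0.5673 0.1567 0.054 ]
top seen [256.5 189.1   3.9  28.7 168.1] level@54 [248.2 183.2  19.8  20.1  76.4] xyz@.054 [0.5391 0.1322 0.054 ]
wrist+scene [0.5633 0.1602 0.0481]
```

```bash
python3 - <<'E'
from capfit import *
m=arm.camera_model("scene")
for f in("scene0","w7scene"):
    im=cv2.imread(f"pics/{f}.png");
    for th in(25,32,40): print(f,th,np.round(np.hstack([*fit("scene",im,m,th)[0]]),1))
E
```

```text
scene0 25 [323.4 209.2  12.7  19.6  88.5]
scene0 32 [323.3 209.4  13.1  19.8  87.7]
scene0 40 [323.4 209.2  14.   19.8  88.2]
w7scene 25 [324.  210.4  15.6  19.7  97.9]
w7scene 32 [324.1 210.5  15.8  19.5  99.1]
w7scene 40 [324.  210.7  16.   20.2  98.5]
```

```bash
cat > tilt.py <<'E'
from capfit import *
from scipy.optimize import least_squares
from scipy.spatial.transform import Rotation as Rn
def T(p,r): M=np.eye(4);M[:3,:3]=Rn.from_rotvec(r).as_matrix();M[:3,3]=p;return M
w=np.load("w1.npz"); X=np.linalg.inv(T([.50027,.15089,.3311],[2.2275,-2.21487,-.0004]))@w["E"]
def tilt(im,E):
    m=dict(intrinsics=w["K"],extrinsics=E); g=im.max(2).astype(np.uint8)
    p=proj(m,[*C0,.054]).astype(int); ok=((g<60)*255).astype(np.uint8)
    ok=cv2.morphologyEx(ok,cv2.MORPH_OPEN,np.ones((5,5)))
    n,l,st,c=cv2.connectedComponentsWithStats(ok); i=l[p[1],p[0]]
    k=cv2.convexHull(max(cv2.findContours((l==i).astype(np.uint8),0,1)[0],key=cv2.contourArea))[:,0].astype(float)
    D=(E[:3,:3]@np.linalg.inv(w["K"])@np.c_[k,np.ones(len(k))].T).T;o=E[:3,3]
    def f(v):
        nrm=np.array([v[3],v[4],1.]);c=v[:3];P=o+D*((c-o)@nrm/(D@nrm))[:,None];return (np.linalg.norm(P-c,axis=1)-.0335)*1e3
    s=least_squares(f,[*C0,.054,0,0],loss="soft_l1"); a=np.hypot(*s.x[3:])
    print(st[i],"c",s.x[:3].round(4),"tilt",np.degrees(np.arctan(a)).round(1),"down-toward az",np.degrees(np.arctan2(s.x[4],s.x[3])).round(0),"rms mm",np.sqrt(np.mean(s.fun**2)).round(2))
if __name__=="__main__":
    for f,p,r in(("w1",[.50027,.15089,.3311],[2.2275,-2.21487,-.0004]),("w2",[.51445,.21499,.03622],[2.3106,-2.1273,-.0009]),("w3",[.56359,.2229,.0366],[-1.6814,2.65287,-.0005]),("w4",[.59727,.2096,.03656],[-.8004,3.0372,-.0003]),("w6full",[.592,.22444,.0363],[-.6812,3.06678,0]),("w7full",[.60154,.20508,.02827],[-.62368,3.07905,0])):
        tilt(cv2.imread(f"pics/{f}.png"),T(p,r)@X)
E
python3 tilt.py
```

```text
[     0      0    560    420 190831] c [0.4683 0.0821 0.4755] tilt 6.6 down-toward az -82.0 rms mm 0.0
[   79    53   184   181 25696] c [0.5623 0.1631 0.0504] tilt 5.7 down-toward az 173.0 rms mm 0.18
[     0      0    560    420 172350] c [0.5681 0.1658 0.1808] tilt 0.7 down-toward az -143.0 rms mm 0.0
[  145    53   183   184 26000] c [0.556  0.1635 0.056 ] tilt 20.8 down-toward az -137.0 rms mm 0.13
[   76    50   194   185 27433] c [0.5588 0.1652 0.0559] tilt 15.1 down-toward az 86.0 rms mm 0.12
[  124    62   181   183 25834] c [0.5646 0.1595 0.0483] tilt 6.7 down-toward az -26.0 rms mm 0.11
```

The cap dropped about 7 mm against the earlier view (centre z .056 → .048, tilt much smaller) and the pin lies in the notch. I'll retreat, rise and move over the cap centre.

Request:
{"method": "drive_tool", "body": {"deltas": [[0, 0.04, 0, 0, 0, 0, 1], [0, 0.04, 0, 0, 0, 0, 1], [0, 0, -0.18, 0, 0, 0, 1], [0, 0, -0.18, 0, 0, 0, 1], [0.107, -0.09, 0, 0, 0, 0, 1], [0.107, -0.09, 0, 0, 0, 0, 1], [0, 0, 0, 0, 0, 0, 1], [0, 0, 0, 0, 0, 0, 1]]}}

```text
time: 12.75
position: [0.5622, 0.1618, 0.1184]
tool_rot: [-0.623, 3.079, 0.0]
wrist_force: [0.6, 0.2, -0.3]
finger_gap: -0.0004
grasp_force: 0.0
```

```bash
python3 - <<'E'
from tilt import *
s=arm.read_state();print(s["position"],s["tool_rot"],s["wrist_force"])
im=arm.read_camera("wrist")[:,:,::-1];cv2.imwrite("pics/w8full.png",im)
E=arm.camera_model("wrist")["extrinsics"];tilt(im,E);m=dict(intrinsics=w["K"],extrinsics=E)
print("tcp px",proj(m,s["position"]),"cap px",proj(m,[.562,.161,.054]))
t=arm.read_camera("scene")[:,:,::-1];cv2.imwrite("pics/w8scene.png",t)
print(np.round(np.hstack([*fit("scene",t,arm.camera_model("scene"),32)[0]]),1))
hsv=cv2.cvtColor(im,cv2.COLOR_BGR2HSV)
p=proj(m,[.562+.040*.945,.161+.040*.33,.039]);print("pin pred",p)
x,y=int(p[0]),int(p[1]); sub=hsv[y-25:y+25,x-25:x+25];b=(sub[...,1]>100)&(sub[...,2]>100);ys,xs=np.where(b);
if len(xs):print("pin",xs.mean()+x-25,ys.mean()+y-25,len(xs))
E
```

```text
[0.56218763 0.16182291 0.11843843] [-6.23457674e-01  3.07861226e+00  3.22709884e-04] [ 0.56957126  0.2196781  -0.31623399]
[ 236  176   97  111 6727] c [0.564  0.1592 0.0672] tilt 29.3 down-toward az -89.0 rms mm 1.05
tcp px [287.04962024 265.23839802] cap px [285.37897306 221.42107059]
[324.2 210.5  15.8  19.8  99.8]
pin pred [281.83491936 268.07147301]
```

Request:
{"method": "drive_tool", "body": {"deltas": [[0, 0, 0.12, 0, 0, 0, 1], [0, 0, 0.12, 0, 0, 0, 1], [0, 0, 0, 0, 0, 0, 1], [0, 0, 0.004, 0, 0, 0, 1], [0, 0, 0.004, 0, 0, 0, 1], [0, 0, 0.004, 0, 0, 0, 1], [0, 0, 0, 0, 0, 0, 1]]}}

```text
time: 13.72
position: [0.5621, 0.1611, 0.0555]
tool_rot: [-0.623, 3.079, 0.0]
wrist_force: [-0.6, 0.0, 0.2]
finger_gap: 0.0002
grasp_force: 0.0
```

Request:
{"method": "drive_tool", "body": {"deltas": [[0, 0, 0.004, 0, 0, 0, 1], [0, 0, 0.004, 0, 0, 0, 1], [0, 0, 0, 0, 0, 0, 1]]}}

```text
time: 14.1
position: [0.5619, 0.1612, 0.0533]
tool_rot: [0.623, -3.079, -0.0]
wrist_force: [0.2, 1.5, 1.2]
finger_gap: 0.0002
grasp_force: 0.6
```

Contact at z≈0.0535, as expected for 5 mm proud (0.054). Pressing on.

Request:
{"method": "drive_tool", "body": {"deltas": [[0, 0, 0.004, 0, 0, 0, 1], [0, 0, 0, 0, 0, 0, 1]]}}

```text
time: 14.35
position: [0.562, 0.1611, 0.0522]
tool_rot: [0.623, -3.079, 0.0]
wrist_force: [0.6, -0.0, -0.1]
finger_gap: 0.0002
grasp_force: 0.0
```

Request:
{"method": "drive_tool", "body": {"deltas": [[0, 0, 0.004, 0, 0, 0, 1], [0, 0, 0, 0, 0, 0, 1]]}}

```text
time: 14.6
position: [0.562, 0.1611, 0.0511]
tool_rot: [0.623, -3.079, 0.0]
wrist_force: [-0.3, -0.3, -0.0]
finger_gap: -0.0001
grasp_force: 0.0
```

Request:
{"method": "drive_tool", "body": {"deltas": [[0, 0, 0.004, 0, 0, 0, 1], [0, 0, 0, 0, 0, 0, 1]]}}

```text
time: 14.85
position: [0.562, 0.1611, 0.0502]
tool_rot: [0.623, -3.079, 0.0]
wrist_force: [0.2, 0.1, 0.1]
finger_gap: 0.0
grasp_force: 0.0
```

Force vanished, so it probably snapped. I'll confirm by touching the cap at 0.049.

Request:
{"method": "drive_tool", "body": {"deltas": [[0, 0, 0.004, 0, 0, 0, 1], [0, 0, 0, 0, 0, 0, 1]]}}

```text
time: 15.1
position: [0.5619, 0.1612, 0.0492]
tool_rot: [0.623, -3.079, -0.0]
wrist_force: [-1.2, -0.5, -0.5]
finger_gap: -0.0002
grasp_force: 0.0
```

Request:
{"method": "drive_tool", "body": {"deltas": [[0, 0, 0.004, 0, 0, 0, 1], [0, 0, 0, 0, 0, 0, 1]]}}

```text
time: 15.35
position: [0.5621, 0.1612, 0.049]
tool_rot: [-0.623, 3.078, -0.0]
wrist_force: [-4.2, -0.6, 12.2]
finger_gap: 0.0
grasp_force: 5.9
```

It is stiff at z=0.049 with 12 N, exactly the home height. Lifting clear and verifying.

Request:
{"method": "drive_tool", "body": {"deltas": [[0, 0, -0.04, 0, 0, 0, 1], [0, 0, -0.2, 0, 0, 0, 1], [0, 0, -0.2, 0, 0, 0, 1], [0, 0, -0.2, 0, 0, 0, 1], [0.15, 0.1, 0, 0, 0, 0, 1], [0.15, 0.1, 0, 0, 0, 0, 1], [0, 0, 0, 0, 0, 0, 1]]}}

```text
time: 16.23
position: [0.4711, 0.1785, 0.2093]
tool_rot: [-0.625, 3.078, 0.0]
wrist_force: [0.2, -0.2, -0.1]
finger_gap: 0.0002
grasp_force: 0.0
```

```bash
python3 - <<'E'
from tilt import *
s=arm.read_state();print(s["position"],s["wrist_force"])
m=arm.camera_model("wrist");im=arm.read_camera("wrist")[:,:,::-1];cv2.imwrite("pics/w9.png",im)
t=arm.read_camera("scene")[:,:,::-1];ms=arm.camera_model("scene")
e=fit("scene",t,ms,32)[0];print("scene",np.round(np.hstack([*e]),1),ray(ms,e[0],.049))
C=[.562,.161]
a=np.linspace(0,6.28,60);
for z in(.049,.054):
  for mm in(ms,m): print(z,np.round(np.hstack([*cv2.fitEllipse(np.array([proj(mm,[C[0]+.0335*np.cos(u),C[1]+.0335*np.sin(u),z]) for u in a],np.float32))]),1))
g=im.max(2);p=proj(m,[*C,.049]);print(p,g[int(p[1]),int(p[0])])
l=((g<50)*255).astype(np.uint8);n,lab,st,c=cv2.connectedComponentsWithStats(l);i=lab[int(p[1]),int(p[0])];print(st[i])
k=max(cv2.findContours((lab==i).astype(np.uint8),0,1)[0],key=cv2.contourArea);print(np.round(np.hstack([*cv2.fitEllipse(cv2.convexHull(k))]),1))
# everything else unchanged?
d=np.abs(t.astype(int)-cv2.imread("pics/scene0.png")).max(2)>50
for n in cv2.connectedComponentsWithStats(cv2.morphologyEx(d.astype(np.uint8),2,np.ones((3,3))))[2][1:]: print(n.tolist())
E
```

```text
[0.47107451 0.17848532 0.20929022] [ 0.2076599  -0.23671502 -0.10113313]
scene [323.7 210.8  14.5  19.8  95.7] [0.56465555 0.15889814 0.049     ]
0.049 [323.5 210.1  16.   21.8  96.4]
0.049 [233.3 266.2  62.6  69.  102.4]
0.054 [323.7 209.1  16.   21.8  96.3]
0.054 [232.5 268.4  63.4  70.  102.3]
[233.35573948 267.03737275] 27
[    0   238   560   182 37296]
[280.9 401.9 335.5 564.5  86.4]
[136, 0, 14, 7, 68]
[185, 0, 4, 3, 11]
[218, 0, 3, 2, 6]
[201, 1, 52, 73, 2387]
[259, 0, 72, 47, 2191]
[47, 7, 15, 7, 50]
[36, 13, 8, 5, 30]
[141, 15, 3, 3, 9]
[18, 18, 8, 6, 33]
[131, 18, 3, 3, 9]
[3, 21, 12, 6, 39]
[119, 22, 3, 3, 9]
[0, 25, 2, 3, 6]
[113, 24, 3, 3, 9]
[127, 28, 62, 64, 2735]
[300, 43, 7, 4, 24]
[289, 46, 10, 7, 36]
[287, 50, 43, 106, 2307]
[225, 71, 21, 12, 80]
[228, 82, 17, 25, 266]
[131, 96, 11, 19, 121]
[199, 110, 51, 74, 2220]
[0, 119, 3, 7, 17]
[130, 124, 4, 4, 14]
[0, 132, 20, 45, 486]
[132, 133, 20, 21, 288]
[185, 155, 8, 5, 26]
[213, 154, 4, 5, 19]
[24, 158, 7, 7, 41]
[34, 169, 7, 5, 28]
[0, 175, 28, 16, 127]
[33, 181, 11, 14, 103]
[0, 197, 9, 21, 129]
[329, 198, 5, 5, 19]
[333, 201, 6, 6, 24]
[337, 213, 6, 4, 19]
[338, 219, 4, 3, 12]
```

The cap now looks level (axis ratio .732 against .734 expected, angle 95.7° against 96.4°) at home height. In the scene image only the arm and head have changed.

```bash
python3 -c "
from plant import arm
print(arm.hand_in())"
```

```text
the job is handed in; nothing more can be done
None
```

The burner head was turned until its notch dropped over the pin, then pressed until it snapped home. It measures level at the home height, the arm is clear, nothing else in the scene image moved, and the job is handed in at about 16 s.

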